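# Raise the bench hood's sash to its marker

## Task

With the fingers, gently push the hood's sliding window up from beneath its orange lip until the yellow pointer on the window's right-hand edge is level with the blue marker clip on the rail beside it, then draw away and leave it standing there. Push only from beneath: do not pinch the lip, press on its black top strip or the glass, or shift the blue clip. Leave the jar, punch and block where they stand.

Things in the scene. Friction and masses are not known exactly. Their poses are not given: they have to be found in the camera images.
- hood: Fixed bench hood, green frame, clear panels, 300 deep (x) x 360 wide (y) x 306 high plus spigot. Origin: centre of underside; front faces its -x (to the robot). The front leans back, rising at 50 deg from its foot 150 mm before the origin, 30 mm up: in the hood frame 'up the slope' is (cos50, 0, sin50), 'outward' (-sin50, 0, cos50). Lowest 90 mm of slope: fixed green panel; above it, the window.
- sash (a joint): How far the counterweighted window is up its slope, m: 0 shut, 0.15 top stop; starts at 0 to 0.025. It moves only along the 50 degree slope. A steady push of 2 to 4 N along the slope (plus 12 N per m/s) moves it; it stays where it is left.
- lip_under (a point): On the flat underside of the orange lip, mid-width, 40 mm out from the front's plane. The lip is a straight shelf on the window's lower edge, 260 mm wide (y), square to the slope, 50 mm out, 8 mm thick. z axis up the slope, -x outward. The green panel below is flush with the front's plane, so fingers fit beneath: 90 mm of free slope when shut.
- glass_mid (a point): Centre of the outer face of the window's pane (264 wide x 118 mm up the slope, from just above the lip). Axes as lip_under. On the lip's upper side lies a black rubber strip, 260 x 34 x 4 mm. Neither is to be pressed.
- pointer (a point): Middle of the small yellow pointer (26 wide x 8 mm along the slope) on the window's right-hand edge (the hood's -y side, as one faces its front), 30 mm above the lip's underside along the slope; moves with the window. Axes as lip_under.
- mark (a point): Mid-height of the blue marker clip (16 mm along the slope, 22 mm wide, 21 mm out from the front's plane) on the right-hand rail, 25 mm beside the pointer. Axes as lip_under. Level when the pointer's offset from it along z (the slope) is 0, i.e. sash equals marker.
- marker (a joint): Where the clip is set along the slope, m, on the same scale and zero as sash; 0.06 to 0.125. Stiff: 20 N to shift.
- jar: Amber glass jar with a dark cap, standing, 56 mm across, 85 mm high; on the bench before one front corner of the hood. Origin: centre of its underside.
- punch: Dark steel doming punch standing on end, 46 mm across at its head, 90 mm high; before the other front corner. Origin: centre of its underside.
- block: Dark wooden engraving block with a copper plate, 60 x 100 x 24 mm high, lying on the bench in front of the hood. Origin: centre of its underside.
Mind the look-alikes: they are no part of the job. What is shaped like the punch but red or turquoise is not meant. Several things have the shape of the block; the one meant has the colours described above.

How it is judged:
By the outcome, as a careful person would: the job done as asked, in the order asked, and still so for the second after the job is handed in, with the robot touching nothing.
It also fails if it takes over 38 s, if anything falls off the work surface, if the arm or the gripper's body presses on something with over 40 N, if the wrist force passes 120 N, or if a joint passes its speed limit or range.

## Robot

A 6-joint arm with a two-finger parallel gripper is mounted at the origin on the work surface. World frame = base frame: x ahead of the robot, y to its left, z up, the work surface at z = 0. Lengths are in mm, angles in rad, forces in N, time in s.
With the tool pointing down it reaches from about 350 to 875 mm from the base axis. Payload 4.2 kg.
Tool frame: the origin (TCP) lies between the finger pads; the fingertips stand 25 mm ahead of it and the grasp point (between the pads) lies 6 mm ahead of it; z points along the fingers, y is the line along which they close (so a half turn about z gives the same grasp; the last joint's range is limited). The gripper opens to 85 mm and grips with 20 to 120 N. Pads are 22 mm wide; open, the fingers measure 114 mm over their backs; the gripper's body (76 mm by 85 mm) begins 54 mm behind the grasp point. The pads swing forward as they close: fully open they stand 13 mm farther back than shut.
Start: joints at [-0.938, 0.385, 0.008, 0, -1.194, -0.259], TCP at [228.236, -581.814, 256.312] pointing down, gripper open.
Joint ranges: [-3.14, 3.14], [-1.21, 2.06], [-1.07, 1.41], [-3.16, 2.05], [-2.99, -0.16], [-3.1, 3.1]. Speed limits (rad/s): [2.79, 2.79, 3.14, 3.14, 3.14, 3.14].

## Interface

Orientations are given as a unit quaternion [x, y, z, w].
In Python, from bench import arm gives the robot as it stands.
- The arm moves only by the shell command python3 -m pendant 'ROWS'. ROWS is JSON, a list of rows, each a list of 7 numbers: the shift along the tool's x, y, z in m, then the turn, a rotation vector about the tool's x, y, z in degrees, then the finger opening in m, from 0 to 0.0854. In form: [[x, y, z, wx, wy, wz, fingers], ...]. A call has 1 to 12 rows; each row shifts and turns the commanded pose from where the row before left it, along the tool's axes as they then stand; what a row does not reach is not made up. A row lasts 1/10 s, in which the tool goes at most 50 mm and 8.59 degrees, less where a joint would pass 70% of its speed; a pose out of reach is approached as far as the arm can. A call is refused whole if a number of a shift passes 0.05 or a number of a turn 8.59, either way. A call with a gripper value outside its range is refused whole. The fingers move at their own pace and stop on an object; the grip force is fixed at half the most. Time passes only in rows, so rows that do not move let the fingers close. It gives the time, the measured TCP pose, the force, the opening and the grip force at its end, in the units of the state.
- arm.read_state(): the state, without advancing time (a new reading comes with each control period).
- arm.get_image(name): name is "side" or "top" or "wrist"; returns a dict with "image" (400x640x3 uint8, red, green, blue), "fx", "fy", "cx", "cy" (pixels), "xyz" and "rotation" of the camera in the world. Camera axes: x right, y down, z forward; pixel columns grow to the right and rows downward; lengths in mm; the calibration is good to about 2 mm. A picture is of the moment at which its call begins. There is no depth.
- arm.job_done(): hands the job in; it is judged then, once.
The state is a dict: "clock": time; "joints": joint angles; "joint_vel": joint speeds; "joint_efforts": joint torques, N m; "position": TCP position; "ee_rot": TCP orientation; "contact_force": force on the tool from outside, world axes, zero at the start; "wrist_torque": the same for the moment, N m; "gripper_width": finger opening in mm; "grasp_force": force on a finger pad.
Only numpy, scipy, OpenCV 4.12 (cv2) and the standard library are available. Lean on these libraries where they do the work, as an engineer would, in place of code of your own. Each camera call takes 0.05 s, during which the arm holds its last target. There are 200 camera calls.

## Working session

There is one attempt and no reset: what is moved stays moved. The work goes in short steps, Python scripts to look and compute and a shell command to move; the robot and the scene stay as the last step left them, time stands still between calls to the robot, and variables do not carry over. Pictures are saved under pics/ and viewed, at most 10 in all, crops included, and the job is handed in when it is done.

```bash
mkdir -p pics
python3 - <<'E'
from bench import arm
import cv2,pickle
d={}
for n in("side","top","wrist"):
    r=arm.get_image(n);d[n]=r;cv2.imwrite(f"pics/{n}0.png",r["image"][:,:,::-1])
    print(n,r["fx"],r["fy"],r["cx"],r["cy"],r["xyz"],r["rotation"])
pickle.dump(d,open("d0.pkl","wb"))
s=arm.read_state();print(s["clock"],s["position"],s["ee_rot"],s["contact_force"])
E
```

```text
side 460.0498611135934 460.0498611135934 321.5142383536902 195.7169599438568 [ 18.95032402 761.06891779 641.51222055] [-0.23370409  0.8390364  -0.4720117   0.13640115]
top 393.13603540811414 393.13603540811414 328.84479168105673 197.3452287163641 [328.27511774 -12.7121109  821.04684739] [ 0.7672365  -0.63133546  0.07216821 -0.08692206]
wrist 290.6758573147557 290.6758573147557 319.5885814263876 200.39373787347222 [ 162.81754123 -607.50222535  372.10072162] [0.55811346 0.81804143 0.11563441 0.07711199]
0.15 [ 228.06518157 -581.47752864  255.47022521] [-1.85729756e-01  9.82600508e-01  8.07670623e-04 -2.18085211e-04] [-0.33437144 -0.50115888 -0.53538604]
```

View pics/side0.png

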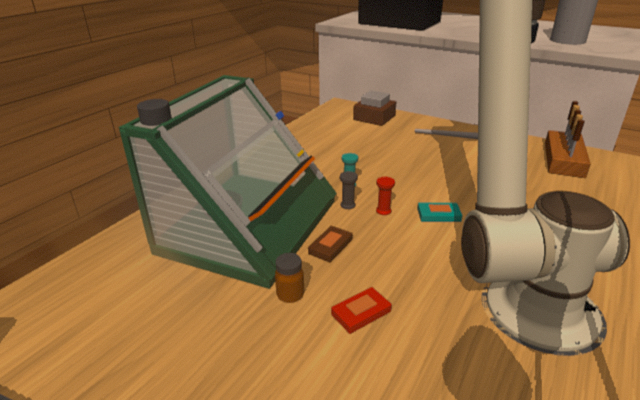

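View pics/top0.png

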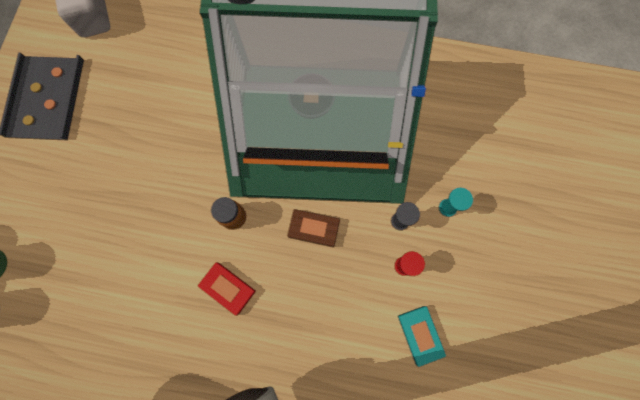

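The top view shows the orange lip from (245,163) to (388,165), the yellow pointer at (396,145) and the blue clip at (418,91). The dark punch is at (406,215); its look-alikes are red (411,265) and turquoise (458,200). The dark block is at (314,228), with red (227,288) and teal (422,335) look-alikes. The jar is at (229,213). I'll enlarge both views to get precise pixels.

Run:
```python
import cv2,pickle
d=pickle.load(open("d0.pkl","rb"))
def crop(n,x0,y0,w,h,k):
    im=d[n]["image"][y0:y0+h,x0:x0+w,::-1]
    cv2.imwrite(f"pics/{n}_c.png",cv2.resize(im,None,fx=k,fy=k,interpolation=cv2.INTER_CUBIC))
crop("top",200,70,240,180,3.3333)
crop("side",120,70,260,195,3)
```

```text
(no output)
```

View pics/top_c.png

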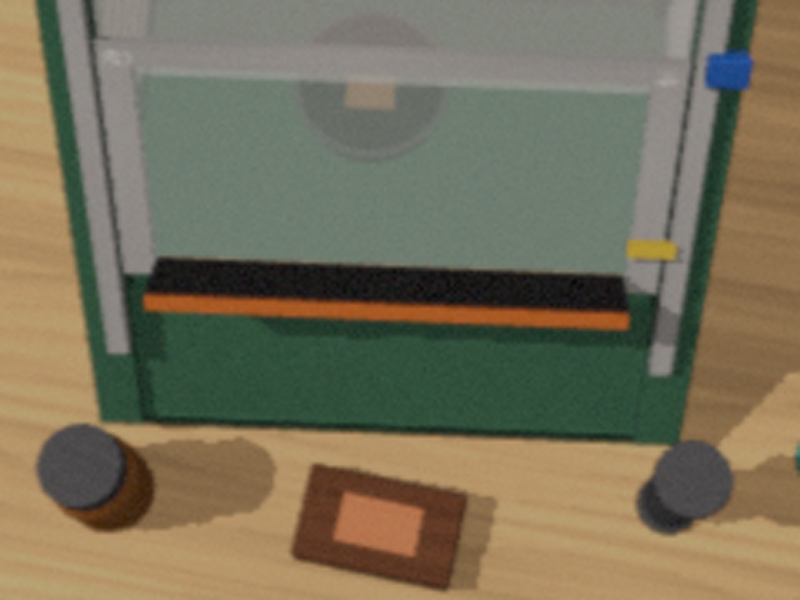

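View pics/side_c.png

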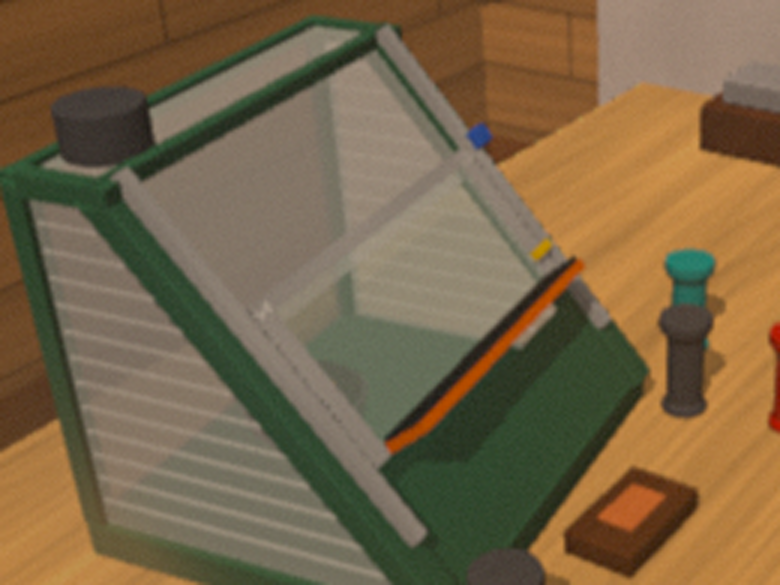

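The crops confirm the choice. In the top crop the orange front edge runs from (146,301) to (629,320), with the pointer at (653,250) and the clip at (729,71). In the side crop the lip runs from (390,447) to (580,266), with the pointer at (541,250) and the clip at (480,136).

```bash
cat > fit.py <<'E'
import numpy as np,pickle
from scipy.spatial.transform import Rotation as R
from scipy.optimize import least_squares
c,s=np.cos(np.radians(50)),np.sin(np.radians(50))
def H(u,o,y): return np.array([-150,0,30])+u*np.array([c,0,s])+o*np.array([-s,0,c])+np.array([0,y,0])
def W(p,q): return R.from_euler('z',p[2]).apply(q)+[p[0],p[1],0]
def proj(cam,q):
    r=np.asarray(cam["rotation"]); r=R.from_quat(r).as_matrix() if r.size==4 else r.reshape(3,3)
    v=r.T@(np.asarray(q)-cam["xyz"]); return np.array([cam["cx"]+cam["fx"]*v[0]/v[2],cam["cy"]+cam["fy"]*v[1]/v[2]])
def ray(cam,px,z):
    r=R.from_quat(cam["rotation"]).as_matrix(); v=r@[(px[0]-cam["cx"])/cam["fx"],(px[1]-cam["cy"])/cam["fy"],1]
    return cam["xyz"]+v*(z-cam["xyz"][2])/v[2]
E
python3 - <<'E'
from fit import *
d=pickle.load(open("d0.pkl","rb"))
T=lambda x,y:("top",np.array([200+x/3.3333-.35,70+y/3.3333-.35]))
S=lambda x,y:("side",np.array([120+x/3-.33,70+y/3-.33]))
print(proj(d["top"],[500,0,100]))
# p: x,y,yaw,sash,marker,pointer y,pointer out
ob=[(T(146,301),lambda p:H(94+p[3],50,130)),(T(629,320),lambda p:H(94+p[3],50,-130)),
(T(653,250),lambda p:H(120+p[3],p[6],p[5])),(T(729,71),lambda p:H(120+p[4],12,p[5]-25)),
(S(390,447),lambda p:H(94+p[3],50,130)),(S(580,266),lambda p:H(94+p[3],50,-130)),
(S(541,250),lambda p:H(120+p[3],p[6],p[5])),(S(480,136),lambda p:H(120+p[4],12,p[5]-25)),
(T(103,421),lambda p:np.array([-150,180,15])),(T(683,443),lambda p:np.array([-150,-180,15]))]
f=lambda p:np.concatenate([proj(d[n],W(p,h(p)))-px for (n,px),h in ob])
r=least_squares(f,[650,0,0,10,90,-140,5],x_scale=[10,10,.1,10,10,10,10],loss='soft_l1')
print(r.x.round(3));print(f(r.x).reshape(-1,2).round(2))
np.save("p.npy",r.x)
for n,px,z in(("top",(225,209),85),("top",(208+200,213),90),("top",(314,228),24)):print(px,ray(d[n],px,z).round())
p=r.x
print("lip_under",W(p,H(90+p[3],40,0)).round(1))
E
```

```text
[339.37912808 194.84372665]
[ 6.51767e+02  6.94490e+01  1.48000e-01  1.88920e+01  1.20093e+02
 -1.44140e+02  1.53590e+01]
[[-0.57  0.06]
 [-0.5   0.78]
 [ 0.18 -0.23]
 [ 0.21 -0.14]
 [10.7  -6.57]
 [ 0.8  -1.07]
 [ 0.06 -0.18]
 [-1.05  1.66]
 [ 0.58 -1.4 ]
 [-2.44 -0.29]]
(225, 209) [434. 209.  85.]
(408, 213) [ 493. -134.   90.]
(314, 228) [440.  39.  24.]
lip_under [542.3  53.2 139.1]
```

```bash
cat > go.py <<'E'
from fit import *
from bench import arm
import sys
p=np.load("p.npy")
def target(u,o,y=0,tilt=0):
    # TCP pose: fingers point into the front, tool y along hood y (sign nearest current)
    s_=arm.read_state(); Rc=R.from_quat(s_["ee_rot"])
    pos=W(p,H(u,o,y)); best=None
    for sg in(1,-1):
        z=np.array([s,0,-c]); yv=np.array([0,sg,0.]); M=np.column_stack([np.cross(yv,z),yv,z])
        Rt=R.from_euler('z',p[2])*R.from_euler('y',tilt,degrees=True)*R.from_matrix(M)
        a=(Rc.inv()*Rt).as_rotvec(degrees=True)
        if best is None or np.linalg.norm(a)<np.linalg.norm(best[1]): best=(Rt,a)
    dl=Rc.inv().apply(pos-s_["position"])/1000
    print("t",s_["clock"],"shift tool m",dl.round(4),"turn",best[1].round(2),"pos",np.round(s_["position"],1),"tgt",pos.round(1),"F",np.round(s_["contact_force"],2))
    print("shift if in target frame",(best[0].inv().apply(pos-s_["position"])/1000).round(4))
    h=R.from_euler('z',-p[2]).apply(np.array(s_["position"])-[p[0],p[1],0])-[-150,0,30]
    print("hood u,o,y",(h@[c,0,s]).round(1),(h@[-s,0,c]).round(1),h[1].round(1),"joints",np.round(s_["joints"],3))
if __name__=="__main__": target(*map(float,sys.argv[1:]))
E
python3 - <<'E'
from fit import *
d=pickle.load(open("d0.pkl","rb"))
T=lambda x,y:("top",np.array([200+x/3.3333-.35,70+y/3.3333-.35]))
S=lambda x,y:("side",np.array([120+x/3-.33,70+y/3-.33]))
ob=[(T(146,301),lambda p:H(94+p[3],50,130)),(T(629,320),lambda p:H(94+p[3],50,-130)),
(T(653,250),lambda p:H(120+p[3],p[6],p[5])),(T(729,71),lambda p:H(120+p[4],12,p[5]-25)),
(S(425,432),lambda p:H(94+p[3],50,130)),(S(580,266),lambda p:H(94+p[3],50,-130)),
(S(541,250),lambda p:H(120+p[3],p[6],p[5])),(S(480,136),lambda p:H(120+p[4],12,p[5]-25))]
f=lambda p:np.concatenate([proj(d[n],W(p,h(p)))-px for (n,px),h in ob])
r=least_squares(f,[650,0,0,10,90,-140,5],x_scale=[10,10,.1,10,10,10,10])
print(r.x.round(3));print(f(r.x).reshape(-1,2).round(2));np.save("p.npy",r.x)
cov=np.linalg.inv(r.jac.T@r.jac);print(np.sqrt(np.diag(cov)).round(2))
w=d["wrist"];q=R.from_quat([-1.85729756e-01,9.82600508e-01,0,0])
print("cam in tool",q.inv().apply(w["xyz"]-np.array([228,-581.5,255.5])).round(), "tool axes",q.as_matrix().round(2).tolist())
E
python3 go.py 75 130
```

```text
[ 6.52810e+02  6.95460e+01  1.50000e-01  1.71880e+01  1.19220e+02
 -1.44597e+02  1.53990e+01]
[[-0.25  0.48]
 [-0.42  0.87]
 [ 0.44 -0.09]
 [ 0.44 -0.41]
 [-0.68 -1.06]
 [ 0.77 -0.65]
 [ 0.11  0.16]
 [-1.25  1.8 ]]
[2.09 1.35 0.01 1.97 2.33 1.77 2.83]
cam in tool [  70.   -0. -117.] tool axes [[-0.93, -0.36, 0.0], [-0.36, 0.93, 0.0], [-0.0, 0.0, -1.0]]
t 0.15 shift tool m [-0.4367  0.4956  0.0852] turn [  5.68 -49.8   11.95] pos [ 228.1 -581.5  255.5] tgt [453.7  39.5 171. ] F [-0.33 -0.5  -0.54]
shift if in target frame [-0.1383  0.5803  0.2962]
hood u,o,y -63.3 426.2 -580.3 joints [-0.938  0.385  0.007 -0.    -1.194 -0.259]
```

```bash
python3 -m pendant '[[-0.031,0.035,0,0,0,0,0],[-0.031,0.035,0,0,0,0,0],[-0.031,0.035,0,0,0,0,0],[-0.031,0.035,0,0,0,0,0],[-0.031,0.035,0,0,0,0,0],[-0.031,0.035,0,0,0,0,0],[-0.031,0.035,0,0,0,0,0],[-0.031,0.035,0,0,0,0,0],[-0.031,0.035,0,0,0,0,0],[-0.031,0.035,0,0,0,0,0],[-0.031,0.035,0,0,0,0,0],[-0.031,0.035,0,0,0,0,0]]'; python3 go.py 75 130
```

```text
clock: 1.35
position: [421.2, -53.0, 256.5]
ee_rot: [-0.186, 0.983, 0.0, 0.0]
contact_force: [0.7, -1.5, 0.1]
gripper_width: -0.1
grasp_force: 0.0
t 1.35 shift tool m [-0.064   0.0742  0.0855] turn [  5.61 -49.75  12.02] pos [421.2 -53.  256.5] tgt [453.7  39.5 171. ] F [ 0.7  -1.45  0.15]
shift if in target frame [0.036  0.0866 0.0901]
hood u,o,y 111.0 220.1 -86.6 joints [ 0.261  0.035 -0.448 -0.    -1.087 -1.457]
```

```bash
python3 -m pendant '[[0,0,0,0.93,-8.29,2,0],[0,0,0,0.93,-8.29,2,0],[0,0,0,0.93,-8.29,2,0],[0,0,0,0.93,-8.29,2,0],[0,0,0,0.93,-8.29,2,0],[0,0,0,0.93,-8.29,2,0]]'; python3 go.py 75 130
```

```text
clock: 1.95
position: [410.5, -77.3, 254.0]
ee_rot: [-0.088, 0.929, 0.036, 0.357]
contact_force: [-0.1, -2.2, -0.6]
gripper_width: -0.3
grasp_force: 0.0
t 1.95 shift tool m [0.008  0.1062 0.1051] turn [ 1.81 -7.95  1.43] pos [410.5 -77.3 254. ] tgt [453.7  39.5 171. ] F [-0.08 -2.22 -0.6 ]
shift if in target frame [0.0249 0.109  0.0995]
hood u,o,y 99.9 229.5 -109.0 joints [ 0.215 -0.244 -0.916  0.083 -0.165 -1.674]
```

```bash
python3 -m pendant '[[0.002,0.0265,0.026,0,0,0,0],[0.002,0.0265,0.026,0,0,0,0],[0.002,0.0265,0.026,0,0,0,0],[0.002,0.0265,0.026,0,0,0,0],[0,0,0,0.9,-4,0.7,0],[0,0,0,0.9,-4,0.7,0],[0,0,0,0,0,0,0]]'; python3 go.py 75 60
```

```text
clock: 2.65
position: [467.9, -13.2, 189.9]
ee_rot: [-0.086, 0.911, 0.083, 0.395]
contact_force: [0.2, -1.3, 0.0]
gripper_width: -0.3
grasp_force: 0.0
t 2.65 shift tool m [0.0152 0.0449 0.0837] turn [ 6.41 -2.8  -0.79] pos [467.9 -13.2 189.9] tgt [506.7  47.5 126. ] F [ 0.25 -1.33  0.05]
shift if in target frame [0.0184 0.0542 0.0774]
hood u,o,y 93.4 137.4 -54.2 joints [ 0.086  0.005 -0.625 -0.922 -0.2   -0.625]
```

```bash
python3 -m pendant '[[0.004,0.012,0.01,0,0,0,0],[0.004,0.012,0.015,0,0,0,0],[0.004,0.012,0.015,1,0,0,0],[0.004,0.012,0.015,1,-1,0,0],[0,0,0.015,2,-1,0,0],[0,0,0.01,2,-1,0,0],[0,0,0,0,0,0,0]]'; python3 go.py 75 40
```

```text
clock: 3.35
position: [490.1, 41.6, 128.6]
ee_rot: [-0.071, 0.907, 0.054, 0.412]
contact_force: [-0.5, -0.8, -0.2]
gripper_width: -0.3
grasp_force: 0.0
t 3.35 shift tool m [-0.0097  0.0019  0.0348] turn [ 2.54 -0.99 -0.78] pos [490.1  41.6 128.6] tgt [521.9  49.8 113.2] F [-0.49 -0.85 -0.2 ]
shift if in target frame [-0.0091  0.0033  0.0349]
hood u,o,y 65.9 74.9 -3.3 joints [-0.108  0.178 -0.608 -1.76  -0.242  0.355]
```

```bash
python3 -m pendant '[[-0.002,0.001,0.01,0.8,-0.3,-0.3,0],[-0.002,0.001,0.01,0.8,-0.3,-0.3,0],[-0.003,0.001,0.01,0.8,-0.3,-0.2,0],[-0.003,0,0.007,0,0,0,0],[0,0,0,0,0,0,0]]'; python3 go.py 95 37
python3 - <<'E'
from bench import arm
import cv2
for n in("side",):
    r=arm.get_image(n);cv2.imwrite(f"pics/{n}1.png",cv2.resize(r["image"][70:265,120:380,::-1],None,fx=3,fy=3,interpolation=cv2.INTER_CUBIC))
E
```

```text
clock: 3.85
position: [524.7, 52.1, 113.7]
ee_rot: [-0.071, 0.903, 0.033, 0.422]
contact_force: [-0.4, 0.1, 0.0]
gripper_width: 0.0
grasp_force: 0.0
t 3.85 shift tool m [-0.0175 -0.002   0.0009] turn [0.31 0.1  0.25] pos [524.7  52.1 113.7] tgt [536.8  52.  126.6] F [-0.4   0.1   0.04]
shift if in target frame [-0.0175 -0.0019  0.0009]
hood u,o,y 77.5 37.9 1.9 joints [-0.205  0.275 -0.628 -2.122 -0.324  0.813]
```

View pics/side1.png

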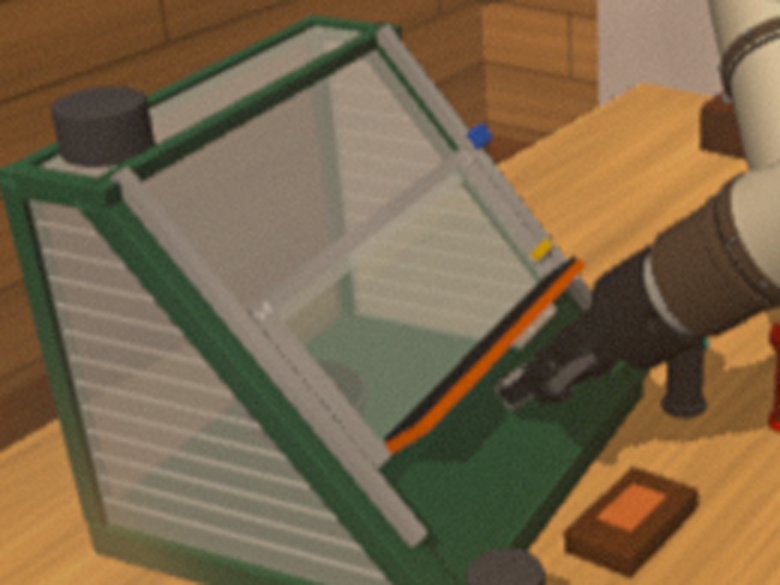

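The fingers lie under the lip near mid-width, at about (515,385) in the crop, square to the slope. Nothing is touching yet, so I'll start pushing.

```bash
python3 -m pendant '[[-0.004,0,0,0,0,0,0],[-0.004,0,0,0,0,0,0],[-0.004,0,0,0,0,0,0],[-0.004,0,0,0,0,0,0],[-0.004,0,0,0,0,0,0],[-0.004,0,0,0,0,0,0],[-0.004,0,0,0,0,0,0],[-0.004,0,0,0,0,0,0],[-0.004,0,0,0,0,0,0],[-0.004,0,0,0,0,0,0],[-0.004,0,0,0,0,0,0],[-0.004,0,0,0,0,0,0]]'; python3 go.py 170 38
```

```text
clock: 5.1
position: [549.9, 56.1, 140.9]
ee_rot: [-0.07, 0.9, 0.033, 0.428]
contact_force: [-5.0, 0.8, -1.3]
gripper_width: -0.1
grasp_force: 0.4
t 5.1 shift tool m [-0.0554 -0.0023 -0.0013] turn [0.26 0.85 0.24] pos [549.9  56.1 140.9] tgt [583.8  59.1 184.7] F [-5.01  0.82 -1.3 ]
shift if in target frame [-0.0553 -0.002  -0.0021]
hood u,o,y 114.7 35.9 2.0 joints [-0.046  0.232 -0.501 -1.816 -0.161  0.377]
```

```bash
python3 -m pendant '[[0,0,0,-2,0,0,0],[0,0,0,-2,0,0,0],[-0.002,0,0,-2,0,0,0],[-0.002,0,0,-2,0,0,0],[-0.002,0,0,-2,0,0,0],[-0.002,0,0,0,0,0,0]]'; python3 go.py 170 38
```

```text
clock: 5.7
position: [556.5, 56.8, 147.3]
ee_rot: [-0.108, 0.894, 0.113, 0.421]
contact_force: [-7.9, -1.2, 1.1]
gripper_width: -0.1
grasp_force: 0.0
t 5.7 shift tool m [-0.0462 -0.0015 -0.0027] turn [10.35  0.88  0.27] pos [556.5  56.8 147.3] tgt [583.8  59.1 184.7] F [-7.89 -1.23  1.05]
shift if in target frame [-0.0461 -0.0018 -0.0031]
hood u,o,y 123.9 34.9 1.8 joints [-0.036  0.243 -0.45  -1.509 -0.324  0.061]
```

```bash
python3 -m pendant '[[0,0,-0.004,0,0,0,0],[0,0,-0.004,0,0,0,0],[-0.003,0,0,0,0,0,0],[-0.003,0,0,0,0,0,0],[-0.003,0,0,0,0,0,0],[-0.003,0,0,0,0,0,0],[-0.003,0,0,0,0,0,0]]'; python3 go.py 170 38
python3 - <<'E'
from bench import arm
import cv2
for n in("side",):
    r=arm.get_image(n);cv2.imwrite(f"pics/{n}2.png",cv2.resize(r["image"][70:265,120:380,::-1],None,fx=3,fy=3,interpolation=cv2.INTER_CUBIC))
E
```

```text
clock: 6.4
position: [561.6, 56.0, 164.7]
ee_rot: [-0.107, 0.894, 0.111, 0.422]
contact_force: [-4.5, -2.6, -1.4]
gripper_width: -0.1
grasp_force: 1.9
t 6.4 shift tool m [-0.0296 -0.0012  0.0047] turn [10.21  0.98  0.31] pos [561.6  56.  164.7] tgt [583.8  59.1 184.7] F [-4.53 -2.61 -1.39]
shift if in target frame [-0.0297 -0.0002  0.0043]
hood u,o,y 140.3 42.3 0.2 joints [ 0.02   0.213 -0.432 -1.38  -0.284 -0.11 ]
```

View pics/side2.png

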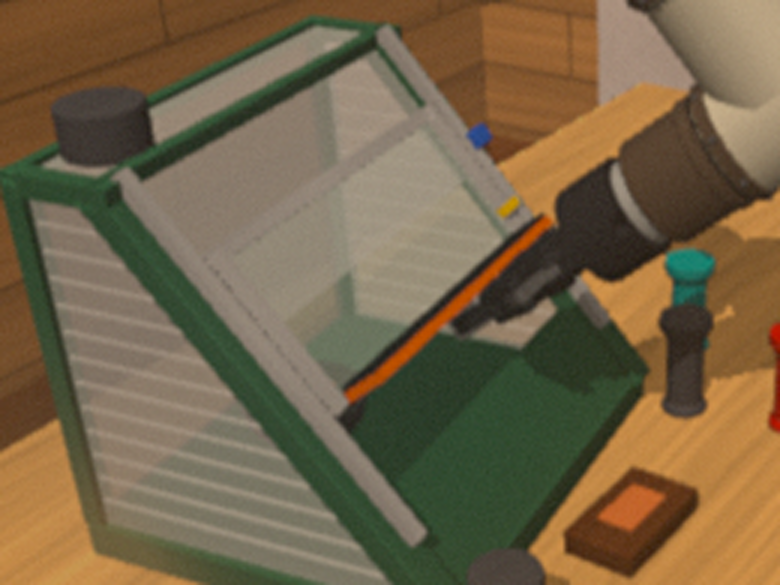

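The lip is riding up with the fingers beneath it. The pointer is at crop (509,207) and the clip is unchanged at (480,136).

```bash
cat > meas.py <<'E'
from fit import *
import sys,cv2
from bench import arm
p=np.load("p.npy")
def cent(im,col,box):
    x0,y0,x1,y1=box;h=cv2.cvtColor(im,cv2.COLOR_RGB2HSV)[y0:y1,x0:x1]
    lo,hi=((20,120,100),(33,255,255)) if col=="y" else ((105,150,60),(125,255,255))
    m=cv2.inRange(h,lo,hi); n,l,st,ce=cv2.connectedComponentsWithStats(m)
    if n<2:return None
    k=1+np.argmax(st[1:,4]);return ce[k]+[x0,y0],st[k,4]
def solve(cam,px,y,o):
    r=least_squares(lambda q:proj(cam,W(p,H(120+q[0],q[1],y)))-px,[80,o]);return r.x
def run(d):
  for n,box in(("side",(240,90,320,165)),("top",(380,60,440,160))):
    for col,y,o in(("y",p[5],p[6]),("b",p[5]-25,12)):
        r=cent(d[n]["image"],col,box)
        if r is None:print(n,col,"none");continue
        f=least_squares(lambda q:proj(d[n],W(p,H(120+q[0],o,y)))-r[0],[80]).x
        print(n,col,r[0].round(2),r[1],"slope",f.round(1))
if __name__=="__main__":
    print("start");run(pickle.load(open("d0.pkl","rb")))
    d={n:arm.get_image(n) for n in("side","top")};print("now");run(d)
    cv2.imwrite("pics/topnow.png",cv2.resize(d["top"]["image"][40:220,200:440,::-1],None,fx=3.333,fy=3.333))
    cv2.imwrite("pics/sidenow.png",cv2.resize(d["side"]["image"][80:200,220:380,::-1],None,fx=5,fy=5,interpolation=cv2.INTER_CUBIC))
E
python3 meas.py
```

```text
start
side y [300.31 152.52] 29 slope [18.2]
side b [279.33 114.88] 24 slope [121.6]
top y [395.15 144.41] 81 slope [17.2]
top b [418.27  90.74] 125 slope [118.7]
now
side y [288.7  138.37] 27 slope [62.8]
side b [279.44 114.92] 25 slope [121.4]
top y [398.23 122.21] 77 slope [61.5]
top b [418.26  90.69] 126 slope [118.8]
```

```bash
python3 -m pendant '[[-0.004,0,0,0,0,0,0],[-0.004,0,0,0,0,0,0],[-0.004,0,0,-0.5,0,0,0],[-0.004,0,0,-0.5,0,0,0],[-0.004,0,0,-0.5,0,0,0],[-0.004,0,0,-0.5,0,0,0],[-0.004,0,0,-0.5,0,0,0],[-0.004,0,0,-0.5,0,0,0],[-0.004,0,0,-0.5,0,0,0],[-0.003,0,0,-0.5,0,0,0],[-0.002,0,0,0,0,0,0],[0,0,0,0,0,0,0]]'; python3 go.py 197 42;python3 meas.py | sed -n '/now/,$p'
```

```text
clock: 7.75
position: [587.4, 60.3, 197.1]
ee_rot: [-0.122, 0.889, 0.143, 0.418]
contact_force: [-0.9, -1.1, -1.9]
gripper_width: 0.0
grasp_force: 1.1
t 7.75 shift tool m [-0.0151 -0.001   0.0012] turn [14.25  1.04  0.36] pos [587.4  60.3 197.1] tgt [597.9  61.2 207.9] F [-0.94 -1.14 -1.87]
shift if in target frame [-0.0151 -0.0006  0.0011]
hood u,o,y 181.9 43.1 0.6 joints [ 0.059  0.203 -0.36  -1.187 -0.345 -0.341]
now
side y [278.7  124.77] 30 slope [103.5]
side b [279.44 114.92] 25 slope [121.4]
top y [401.6  100.28] 86 slope [102.1]
top b [418.23  90.77] 124 slope [118.7]
```

View pics/sidenow.png

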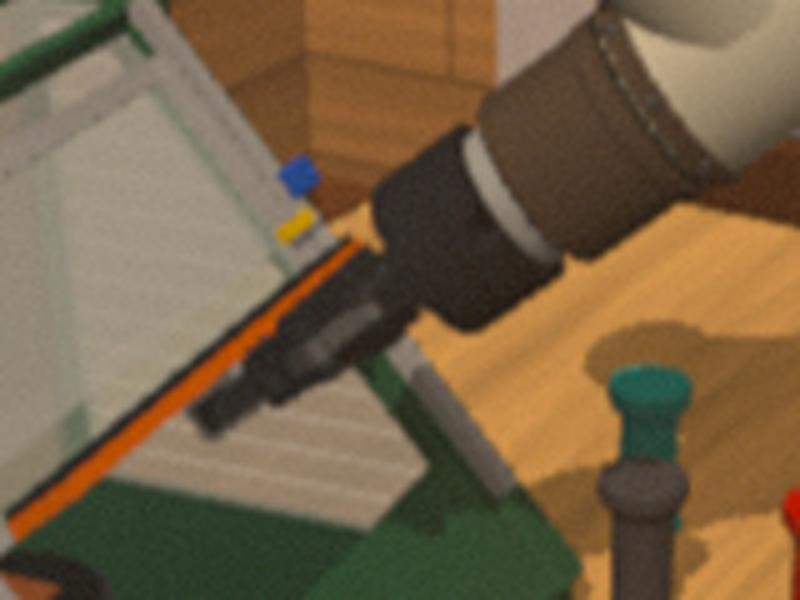

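```bash
python3 -m pendant '[[-0.003,0,0,0,0,0,0],[-0.003,0,0,0,0,0,0],[-0.003,0,0,0,0,0,0],[-0.003,0,0,0,0,0,0],[-0.002,0,0,0,0,0,0],[0,0,0,0,0,0,0],[0,0,0,0,0,0,0]]'; python3 go.py 199.3 42;python3 meas.py | sed -n '/now/,$p'
```

```text
clock: 8.55
position: [596.0, 61.7, 207.8]
ee_rot: [-0.122, 0.889, 0.143, 0.418]
contact_force: [0.8, -0.7, -2.9]
gripper_width: 0.1
grasp_force: 1.1
t 8.55 shift tool m [-0.0035 -0.0011  0.0011] turn [14.25  1.03  0.35] pos [596.   61.7 207.8] tgt [599.4  61.5 209.7] F [ 0.81 -0.65 -2.89]
shift if in target frame [-0.0035 -0.0008  0.0013]
hood u,o,y 195.8 43.3 0.8 joints [ 0.087  0.198 -0.344 -1.117 -0.333 -0.431]
now
side y [275.04 120.37] 27 slope [117.2]
side b [279.78 114.61] 23 slope [121.5]
top y [402.72  92.46] 89 slope [115.9]
top b [418.3   90.68] 127 slope [118.8]
```

```bash
python3 -m pendant '[[-0.0015,0,0,0,0,0,0],[-0.0015,0,0,0,0,0,0],[0,0,0,0,0,0,0],[0,0,0,0,0,0,0]]'; python3 go.py 199.3 42;python3 meas.py | sed -n '/now/,$p'
python3 - <<'E'
from fit import *
from bench import arm
import cv2
p=np.load("p.npy")
a=arm.get_image("side");b=arm.get_image("top")
# rectify: resample each view on the plane (u vertical, y horizontal) at o=15
out=[]
for cam in(a,b):
    us=np.arange(160,90,-.15);ys=np.arange(-125,-185,-.15)
    P=np.array([W(p,H(120+u,15,y)) for u in us-0 for y in ys])
    r=R.from_quat(cam["rotation"]).as_matrix();v=(P-cam["xyz"])@r
    mx=(cam["cx"]+cam["fx"]*v[:,0]/v[:,2]).reshape(len(us),-1).astype(np.float32);my=(cam["cy"]+cam["fy"]*v[:,1]/v[:,2]).reshape(len(us),-1).astype(np.float32)
    im=cv2.remap(cam["image"][:,:,::-1].copy(),mx,my,cv2.INTER_CUBIC)
    for k in range(0,len(us)):
        if abs((us[k]%10))<.07 : im[k,:15]=(255,0,255)
    out.append(im[:, :395])
cv2.imwrite("pics/rect.png",np.hstack(out)); print(out[0].shape)
E
```

```text
clock: 9.05
position: [597.3, 61.9, 209.5]
ee_rot: [-0.122, 0.889, 0.143, 0.417]
contact_force: [-1.2, -0.4, -3.5]
gripper_width: 0.0
grasp_force: 1.7
t 9.05 shift tool m [-0.0014 -0.0011  0.0011] turn [14.26  0.95  0.35] pos [597.3  61.9 209.5] tgt [599.4  61.5 209.7] F [-1.25 -0.42 -3.49]
shift if in target frame [-0.0014 -0.0008  0.0013]
hood u,o,y 197.9 43.3 0.8 joints [ 0.092  0.197 -0.342 -1.101 -0.33  -0.45 ]
now
side y [274.44 119.7 ] 27 slope [119.3]
side b [279.68 114.64] 22 slope [121.6]
top y [403.2   91.25] 87 slope [118.1]
top b [418.26  90.72] 126 slope [118.8]
(467, 395, 3)
```

View pics/rect.png

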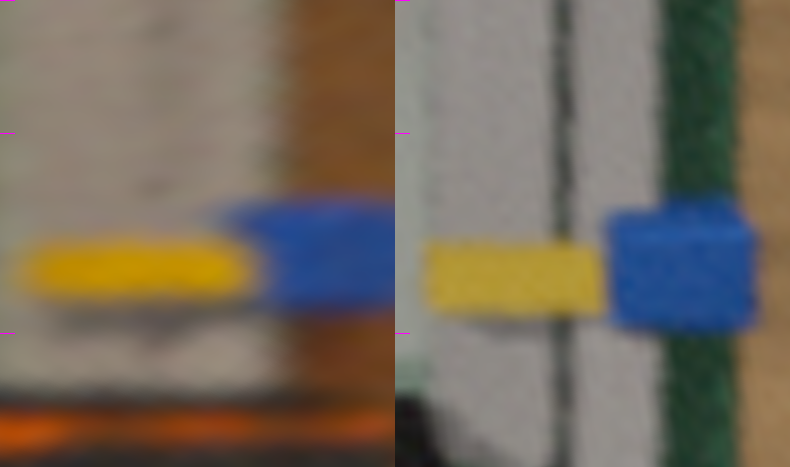

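In the rectified view (0.15 mm/px) the side camera puts yellow's centre at row 271 and blue's at 253. The top camera gives about 279 and 263, once the clip's 21 mm height is allowed for. Both mean about 2.5 mm still to go.

```bash
python3 -m pendant '[[-0.0013,0,0,0,0,0,0],[-0.0012,0,0,0,0,0,0],[0,0,0,0,0,0,0],[0,0,0,0,0,0,0]]'; python3 go.py 200 42;python3 meas.py | sed -n '/now/,$p'
```

```text
clock: 9.65
position: [599.2, 62.2, 211.8]
ee_rot: [-0.122, 0.889, 0.143, 0.418]
contact_force: [-0.6, 0.7, -4.0]
gripper_width: -0.2
grasp_force: 1.5
t 9.65 shift tool m [ 0.0009 -0.001   0.0011] turn [14.25  1.    0.35] pos [599.2  62.2 211.8] tgt [599.8  61.5 210.2] F [-0.63  0.72 -4.02]
shift if in target frame [ 0.0009 -0.0007  0.0014]
hood u,o,y 200.9 43.4 0.7 joints [ 0.097  0.196 -0.338 -1.089 -0.328 -0.466]
now
side y [273.48 118.6 ] 25 slope [122.8]
side b [279.83 114.83] 24 slope [121.]
top y [403.32  89.42] 90 slope [121.2]
top b [418.31  90.69] 125 slope [118.8]
```

The pointer is level within about 0.5 mm. I'll drop straight down the slope, then back out.

```bash
python3 -m pendant '[[0.004,0,0,0,0,0,0],[0.006,0,0,0,0,0,0],[0.008,0,-0.002,0,0,0,0],[0.002,0,-0.015,0,0,0,0],[0,0,-0.02,0,0,0,0],[0,0,-0.025,0,0,0,0],[0,0,-0.025,0,0,0,0],[0,0,-0.025,0,0,0,0],[0,0,-0.02,0,0,0,0],[0,0,0,0,0,0,0],[0,0,0,0,0,0,0]]'; python3 go.py 200 42;python3 meas.py | sed -n '/now/,$p'
python3 - <<'E'
from bench import arm
import cv2,numpy as np
a=[arm.get_image(n)["image"][:,:,::-1] for n in("side","top")]
cv2.imwrite("pics/final.png",np.vstack([cv2.resize(a[0][70:310,100:420],(400,300)),cv2.resize(a[1][30:270,180:500],(400,300))]))
E
```

```text
clock: 10.85
position: [493.9, 13.0, 278.1]
ee_rot: [-0.122, 0.888, 0.142, 0.419]
contact_force: [0.7, -0.4, -0.3]
gripper_width: 0.2
grasp_force: 0.0
t 10.85 shift tool m [-0.0173 -0.0007  0.1337] turn [14.19  1.19  0.35] pos [493.9  13.  278.1] tgt [599.8  61.5 210.2] F [ 0.69 -0.39 -0.32]
shift if in target frame [-0.02    0.0321  0.1294]
hood u,o,y 180.0 171.4 -32.1 joints [ 0.069 -0.078 -0.491 -0.859 -0.415 -0.699]
now
side y [273.62 118.58] 26 slope [122.6]
side b [279.6  114.55] 20 slope [121.8]
top y [403.16  89.47] 88 slope [121.1]
top b [418.28  90.73] 124 slope [118.7]
```

View pics/final.png

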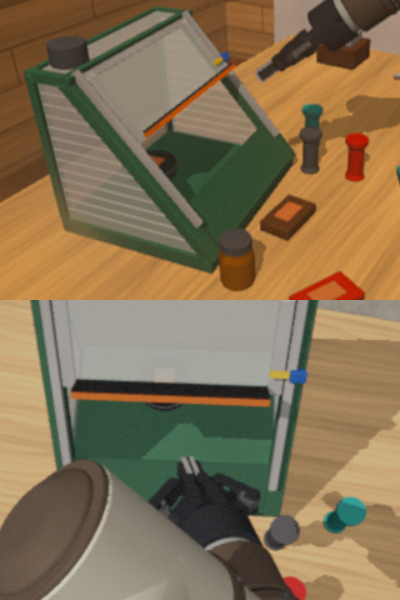

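The window stays put with the pointer level beside the clip, the robot touches nothing, and the jar, punch and block look undisturbed. I'm handing it in.

```bash
python3 -c "
from bench import arm
print(arm.job_done())"
```

```text
the job is handed in; nothing more can be done
None
```

I pushed the window up from beneath its lip until the yellow pointer was level with the blue clip, to within about 1 mm by the cameras, then drew the arm clear and handed the job in at about 11 s on the robot's clock; no verdict came back.

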